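# Centre the egg cup on its plinth at the pass

### The arm

A 6-joint arm with a two-finger parallel gripper is mounted at the origin on the work surface. World frame = base frame: x ahead of the robot, y to its left, z up, the work surface at z = 0. Lengths are in m, angles in rad, forces in N, time in s.
With the tool pointing down it reaches from about 0.425 to 0.95 m from the base axis. Payload 3.5 kg.
Tool frame: the origin (TCP) lies midway between the tips of the shut fingers; the grasp point (between the pads) lies 19 mm behind it; z points along the fingers, y is the line along which they close (so a half turn about z gives the same grasp; the last joint's range is limited). The gripper opens to 85 mm and grips with 20 to 120 N. Pads are 22 mm wide; open, the fingers measure 114 mm over their backs; the gripper's body (76 mm by 85 mm) begins 54 mm behind the grasp point. The pads swing forward as they close: fully open they stand 13 mm farther back than shut.
Start: joints at [-1.326, 0.286, 1.577, -0, 1.279, -0.15], TCP at [0.26, -0.623, 0.231] pointing down, gripper open.
Joint ranges: [-2.77, 2.77], [-0.9, 2.22], [0.21, 2.48], [-1.53, 4.67], [0.24, 2.81], [-2.84, 2.84]. Speed limits (rad/s): [2.79, 2.79, 3.14, 3.14, 3.14, 3.14].

### API

Orientations are given as a unit quaternion [x, y, z, w].
In Python, from plant import get_state, read_camera, ctrl gives the robot as it stands.
- The arm moves only by the shell command python3 -m crank 'ROWS' [FORCE]. ROWS is JSON, a list of rows, each a list of 3 entries, a list of its own where there are three numbers: the shift along the tool's x, y, z in mm, then the turn about the tool's z in degrees, then the closure in counts, from 0 (fully open) to 255 (shut). In form: [[[tx, ty, tz], yaw, claw], ...]. A call has 1 to 10 rows; each row is the pose to reach, as a shift and turn from the pose commanded when the call began, along the tool's axes at that moment; what a row does not reach only later rows make up. A row lasts 1/10 s, in which the tool goes at most 50 mm and 8.59 degrees, less where a joint would pass 70% of its speed; a pose out of reach is approached as far as the arm can. A call with a gripper value outside its range is refused whole. The fingers move at their own pace and stop on an object; FORCE is the grip in N (left out, the last holds). Time passes only in rows, so rows that repeat a pose let the fingers close. It gives the time, the measured TCP pose, the force, the opening and the grip force at its end, in the units of the state.
- get_state(): the state, without advancing time (a new reading comes with each control period).
- read_camera(name): name is "scene" or "top"; returns a dict with "frame" (384x512x3 uint8, blue, green, red), "range_z" (384x512 float32, m along the optical axis (not along the pixel's ray), 0 where there is no reading), "vfov" (degrees; the focal length in pixels is half the picture's height over the tangent of half this angle, whatever the lens; pixels are square), "cx", "cy" (the principal point, pixels), "k1" (the pictures are not rectified: a ray, as slopes to the right and down, at radius r is drawn at 1 + k1 r^2 times it, then the intrinsics apply), "origin" and "orientation" of the camera in the world. Camera axes: x right, y down, z forward; pixel columns grow to the right and rows downward; lengths in m; the calibration is good to about 2 mm. A picture is of the moment at which its call begins.
- ctrl.sign_off(): hands the job in; it is judged then, once.
The state is a dict: "time": time; "qpos": joint angles; "dq": joint speeds; "joint_efforts": joint torques, N m; "eef_pos": TCP position; "tcp_rot": TCP orientation; "contact_force": force on the tool from outside, world axes, zero at the start; "wrist_torque": the same for the moment, N m; "opening": opening from 0.0 (shut) to 1.0 (fully open); "finger_force": force on a finger pad.
Only numpy, scipy, OpenCV 4.12 (cv2) and the standard library are available. Lean on these libraries where they do the work, as an engineer would, in place of code of your own. Each camera call takes 0.05 s, during which the arm holds its last target. There are 200 camera calls.

### The job

One of the two egg cups at the pass stands off-centre on its little stone plinth: with a fingertip, nudge it along the top with light taps until it stands upright in the middle of the brass ring. Never grip or lift it, and do not rock it over or knock it off; leave the plinths, the other cup, which is already centred, and everything else standing where they are.

Things in the scene. Friction and masses are not known exactly. Their poses are not given: they have to be found in the camera images.
- cup_a: wobbly white egg cup with a brown egg fixed in it, one rigid piece, about 110 g. Foot only 26 mm wide; widest is its round flange, 50 mm wide, 3 to 10 mm up; then an 18 mm stem, a 42 mm wide bowl (rim 42 mm up), egg's top 62 mm up. Pushed at the flange it slides, pushed higher it tips. Origin: centre of its underside, z up. The off-centre one, 16 to 30 mm off the middle of plinth_a in any direction.
- plinth_a: dark round stone plinth, 110 mm diameter, 35 mm tall, about 0.9 kg, standing loose on the table; a brass ring (60 mm inside, 68 mm outside diameter) is inlaid flush in its top, concentric with it. Origin: centre of its underside, z up; yaw means nothing. It carries cup_a. It may stand on the robot's left or right.
- cup_b: Same shape and size as cup_a, already centred on plinth_b; to be left alone. Origin: centre of its underside.
- plinth_b: Same shape and size as plinth_a; carries cup_b; to be left alone. Origin: centre of its underside.
- sauce_bottle: Bystander: yellow squeeze bottle, 54 mm across, 160 mm tall. Origin: at the middle of its underside.
- oil_bottle: Bystander: white squeeze bottle, 54 mm across, 160 mm tall. Origin: at the middle of its underside.
- pepper_mill: Bystander: dark wooden pepper mill, 56 mm across, 150 mm tall. Origin: at the middle of its underside.
- ramekin: Bystander: low white open bowl, 72 mm across, 38 mm tall. Origin: at the middle of its underside.
- spoon: Bystander: steel spoon with a wooden handle lying flat, 170 mm long (handle towards its own -x). Origin: on its underside, near its middle.
- spice_jar: Bystander: small closed jar, 44 mm across, 80 mm tall. Origin: at the middle of its underside.
Mind the look-alikes: they are no part of the job. Leave any green or pink look-alike of the cup_a alone.

How it is judged:
By the outcome, as a careful person would: the job done as asked, in the order asked, and still so for the second after the job is handed in, with the robot touching nothing.
It also fails if it takes over 58 s, if anything falls off the work surface, if the arm or the gripper's body presses on something with over 40 N, if the wrist force passes 120 N, or if a joint passes its speed limit or range.

## Working session

There is one attempt and no reset: what is moved stays moved. The work goes in short steps, Python scripts to look and compute and a shell command to move; the robot and the scene stay as the last step left them, time stands still between calls to the robot, and variables do not carry over. Pictures are saved under pics/ and viewed, at most 10 in all, crops included, and the job is handed in when it is done.

```bash
mkdir -p pics; ls
cat > h.py <<'E'
import numpy as np, cv2
from scipy.spatial.transform import Rotation as R
from plant import get_state, read_camera, ctrl
def K(c):
    f=c["frame"].shape[0]/2/np.tan(np.radians(c["vfov"])/2)
    return np.array([[f,0,c["cx"]],[0,f,c["cy"]],[0,0,1]]), np.array([c["k1"],0,0,0,0.])
def cloud(c):
    k,d=K(c);h,w=c["range_z"].shape
    u,v=np.meshgrid(np.arange(w),np.arange(h))
    s=cv2.undistortPoints(np.stack([u,v],-1).reshape(-1,1,2).astype(float),k,d).reshape(h,w,2)
    P=np.dstack([s,np.ones((h,w))])*c["range_z"][...,None]
    return P@R.from_quat(c["orientation"]).as_matrix().T+np.array(c["origin"])
def proj(c,X):
    Rm=R.from_quat(c["orientation"]).as_matrix();k,d=K(c)
    p=(np.atleast_2d(X)-np.array(c["origin"]))@Rm
    return cv2.projectPoints(p,np.zeros(3),np.zeros(3),k,d)[0].reshape(-1,2)
E
python3 - <<'E'
from h import *
for n in("top","scene"):
    c=read_camera(n); cv2.imwrite(f"pics/{n}0.png",c["frame"]); print(n,c["origin"],c["orientation"],c["vfov"],c["k1"])
    np.save(f"{n}0.npy",cloud(c))
s=get_state();print(s["eef_pos"],s["tcp_rot"],s["time"])
E
```

```text
pics
top [ 0.39674177 -0.00485434  1.09933261] [-0.7044638   0.70490215 -0.05071458  0.0653586 ] 55.968393384860384 0.020428126709423365
scene [ 1.23249753 -0.08637851  0.94124812] [ 0.71653985  0.62202635 -0.2015482  -0.2429654 ] 48.620952689624524 -0.12503214124957104
[ 0.25950071 -0.62246173  0.23004934] [ 9.80579570e-01  1.96118576e-01 -6.03433014e-05 -1.09859538e-03] 0.1
```

View pics/top0.png

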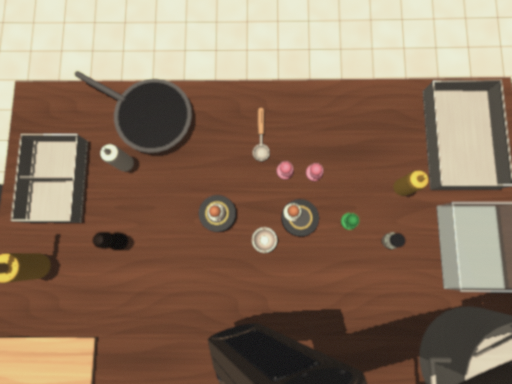

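View pics/scene0.png

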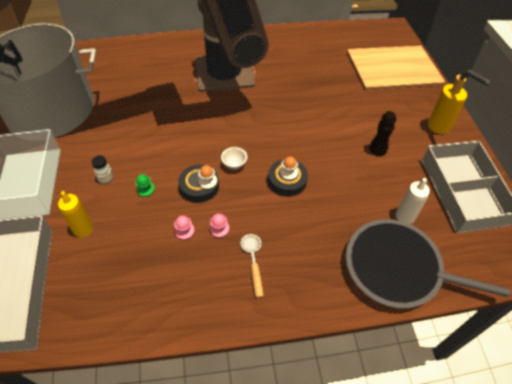

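```bash
cat > meas.py <<'E'
from h import *
from scipy.optimize import least_squares
def plinth(P,c0):
    d=np.hypot(P[...,0]-c0[0],P[...,1]-c0[1]); m=(d<.08)&(P[...,2]>.027)&(P[...,2]<.043)
    (x,y),r=cv2.minEnclosingCircle((P[m][:,:2]*1000).astype(np.float32))
    return x/1000,y/1000,r,P[m][:,2].mean(),m.sum()
def cup(P,c0):
    # axis fit: bowl/egg points; known profile radius at height h above plinth
    hs=np.array([3,10,10.5,22,42,46,50,54,58,61,62])/1000; rs=np.array([25,25,9,9,21,17.5,16,13,9,4,0])/1000
    d=np.hypot(P[...,0]-c0[0],P[...,1]-c0[1]); m=(d<.06)&(P[...,2]>.072)&(P[...,2]<.105)
    Q=P[m]
    f=lambda p:np.hypot(Q[:,0]-p[0],Q[:,1]-p[1])-np.interp(Q[:,2]-.035,hs,rs)
    s=least_squares(f,Q[:,:2].mean(0),loss="soft_l1",f_scale=.003)
    return s.x, len(Q), np.sqrt((s.fun**2).mean())
E
python3 - <<'E'
from meas import *
T=np.load("top0.npy");S=np.load("scene0.npy")
for nm,P,px in(("top right",T,(300,217)),("top left",T,(217,213)),("scene left",S,(199,183)),("scene right",S,(288,177))):
    c0=P[px[1],px[0]]; p=plinth(P,c0); print(nm,np.round(c0,3),np.round(p,4),cup(P,p))
t=cv2.imread("pics/top0.png");s=cv2.imread("pics/scene0.png")
cv2.imwrite("pics/crop.png",np.vstack([cv2.resize(t[180:260,190:350],None,fx=4,fy=4,interpolation=2)[:280],cv2.resize(s[150:220,170:330],None,fx=4,fy=4,interpolation=2)]))
E
```

```text
top right [ 0.501 -0.12   0.035] [ 5.00000e-01 -1.19800e-01  5.47253e+01  3.51000e-02  8.58000e+02] (array([ 0.51411736, -0.09599535]), 169, np.float64(0.00261814494543632))
top left [0.507 0.118 0.092] [5.1330e-01 1.2630e-01 5.5063e+01 3.5100e-02 8.3800e+02] (array([0.51346575, 0.12676796]), 160, np.float64(0.0029675828098395625))
scene left [ 0.525 -0.117  0.044] [ 5.02500e-01 -1.18600e-01  5.75724e+01  3.49000e-02  7.44000e+02] (array([ 0.51609135, -0.09474343]), 176, np.float64(0.0026317333180963533))
scene right [0.537 0.123 0.045] [5.15900e-01 1.27100e-01 5.64111e+01 3.50000e-02 7.19000e+02] (array([0.51589406, 0.12848591]), 176, np.float64(0.0026202262837678554))
```

View pics/crop.png

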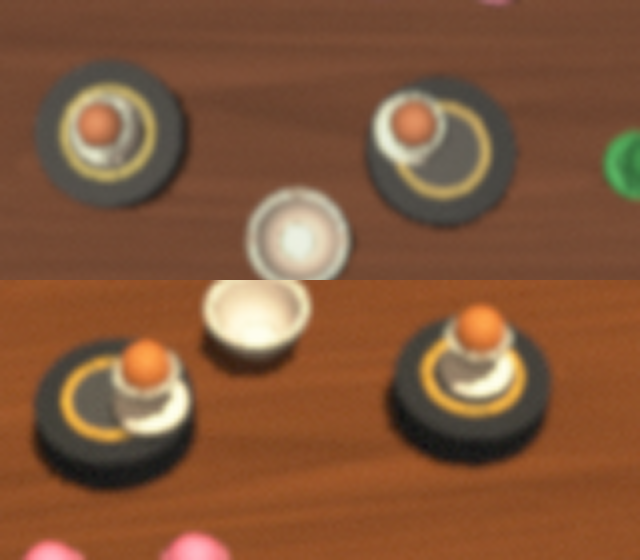

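The off-centre candidates: the cup at top px (291,212) / scene px (207,176) stands well off its ring. The one at top px (215,212) is centred, so it is cup_b. The pink pieces (285,170), (315,172) and the green one (350,221) are look-alikes without plinths. The crop confirms cup_a is the white one on the robot's right, offset about (+14,+23) mm, so it must be pushed towards heading 239°.

```bash
cat > go.py <<'E'
from h import *
import sys
def go(target,yawdeg):
    s=get_state();Rm=R.from_quat(s["tcp_rot"]).as_matrix()
    d=Rm.T@(np.array(target)-s["eef_pos"])*1000
    y=np.degrees(np.arctan2(Rm[1,0],Rm[0,0]))
    print("shift",d.round(1),"turn",round(-(yawdeg-y),2),"eef",np.round(s["eef_pos"],4),"yaw",round(y,2),"t",s["time"],"open",s["opening"],"F",np.round(s["contact_force"],2))
pl=np.array([.5013,-.1192]);a=np.radians(59.0);u=np.array([np.cos(a),np.sin(a)])
if __name__=="__main__":
    go([*(pl+u*float(sys.argv[1])/1000),float(sys.argv[2])],59.0)
E
python3 go.py 80 0.2
```

```text
shift [ 481.2 -418.9   31.1] turn -36.38 eef [ 0.2595 -0.6225  0.23  ] yaw 22.62 t 0.1 open 0.9999845114977617 F [ 0.5 -0.   0.6]
```

```bash
python3 -m crank '[[[35,-30,0],-4,255],[[72,-62,0],-8,255],[[109,-94,0],-12,255],[[146,-126,0],-16,255],[[183,-158,0],-20,255],[[220,-190,5],-24,255],[[257,-222,10],-28,255],[[294,-254,15],-32,255],[[331,-286,15],-36.4,255],[[368,-318,15],-36.4,255]]' 30; python3 go.py 80 0.13
```

```text
time: 1.1
eef_pos: [0.4771, -0.1858, 0.2157]
tcp_rot: [0.87, 0.493, -0.0, -0.0]
contact_force: [0.3, 0.4, 1.1]
opening: -0.002
finger_force: 0.0
shift [149.6 -13.3  85.8] turn 0.08 eef [ 0.4771 -0.1858  0.2157] yaw 59.08 t 1.1 open -0.0019979218050835785 F [0.26 0.38 1.08]
```

```bash
python3 -m crank '[[[40,-3,0],0,255],[[80,-7,0],0,255],[[120,-11,15],0,255],[[150,-13,45],0,255],[[150,-13,86],0,255],[[150,-13,86],0,255],[[150,-13,86],0,255]]'; python3 go.py 80 0.041
python3 - <<'E'
from h import *
c=read_camera("scene");t=read_camera("top")
f=lambda i,a,b,w,h:cv2.resize(i[b:b+h,a:a+w],None,fx=5,fy=5,interpolation=2)
cv2.imwrite("pics/a.png",np.vstack([f(c["frame"],150,130,140,60),f(t["frame"],230,180,140,60)]))
E
```

```text
time: 1.8
eef_pos: [0.5424, -0.0526, 0.1297]
tcp_rot: [0.87, 0.493, -0.001, -0.001]
contact_force: [0.7, 0.5, 0.9]
opening: 0.0
finger_force: 0.0
shift [ 1.8 -0.7 88.7] turn 0.02 eef [ 0.5424 -0.0526  0.1297] yaw 59.02 t 1.8 open 0.00025033225169015334 F [0.67 0.46 0.94]
```

View pics/a.png

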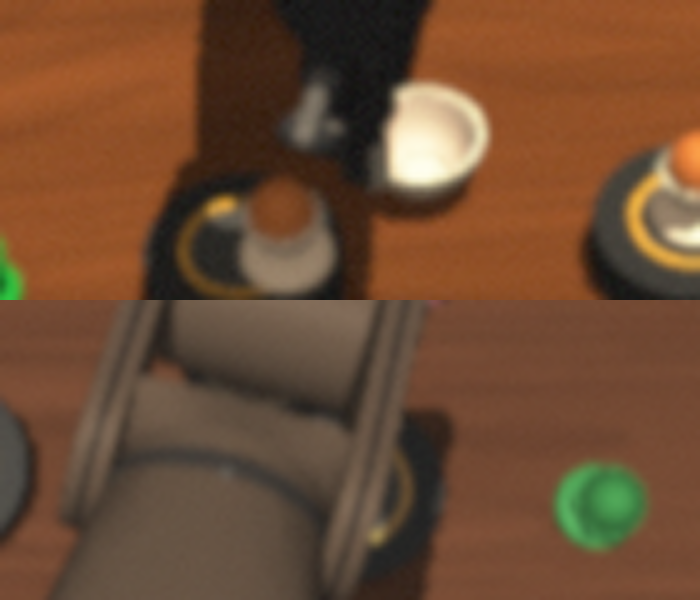

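The shaded cup_a is at about (290,240) in the crop; the fingertip hangs at (375,180), behind it and towards the ramekin, clear of both. Descending.

```bash
python3 -m crank '[[[1,0,25],0,255],[[1,0,50],0,255],[[1,0,70],0,255],[[1,0,82],0,255],[[1,0,88],0,255],[[1,0,88],0,255]]'; python3 go.py 80 0.041
python3 - <<'E'
from meas import *
c=read_camera("scene");P=cloud(c)
print(plinth(P,(.502,-.119)),cup(P,(.515,-.095)))
f=lambda i,a,b,w,h:cv2.resize(i[b:b+h,a:a+w],None,fx=6,fy=6,interpolation=2)
cv2.imwrite("pics/b.png",f(c["frame"],160,130,120,80))
E
```

```text
time: 2.5
eef_pos: [0.5441, -0.0523, 0.0429]
tcp_rot: [0.87, 0.492, 0.0, 0.0]
contact_force: [0.4, 0.2, 0.2]
opening: -0.001
finger_force: 0.0
shift [ 0.6 -2.2  1.9] turn -0.02 eef [ 0.5441 -0.0523  0.0429] yaw 58.98 t 2.5 open -0.0007421887348193207 F [0.39 0.22 0.24]
(0.5016561584472656, -0.11942770385742188, 56.98721694946289, np.float64(0.03488415814189774), np.int64(697)) (array([ 0.5171796 , -0.09349702]), 182, np.float64(0.013921958045518873))
```

View pics/b.png

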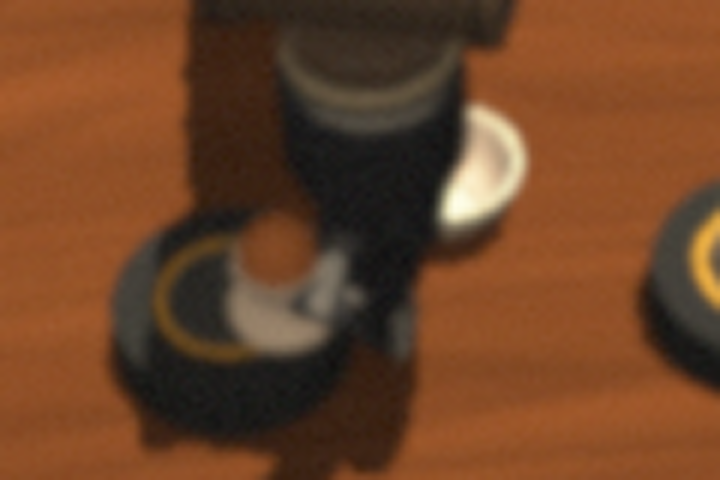

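The shut finger is behind the cup's outer side at about (390,340), with the cup at (280,300), not touching. I'll push slowly along tool −x.

```bash
python3 -m crank '[[[-5,-2,2],0,255],[[-10,-2,2],0,255],[[-13,-2,2],0,255],[[-15,-2,2],0,255],[[-17,-2,2],0,255],[[-19,-2,2],0,255],[[-21,-2,2],0,255],[[-23,-2,2],0,255],[[-25,-2,2],0,255],[[-25,-2,2],0,255]]'; python3 go.py 55 0.041
cat > look.py <<'E'
from meas import *
import sys
c=read_camera("scene");P=cloud(c)
# egg by colour (brown/orange) + depth
hsv=cv2.cvtColor(c["frame"],cv2.COLOR_BGR2HSV)
d=np.hypot(P[...,0]-.508,P[...,1]-.107);b=c["frame"].astype(int)
Z=P[...,2]; pl=plinth(P,(.502,-.119))
m=(d<.05)&(Z>.080)&(Z<.1)&(hsv[...,1]>90)
Q=P[m]
f=lambda p:np.hypot(Q[:,0]-p[0],Q[:,1]-p[1])-np.interp(Q[:,2]-.035,np.array([42,46,50,54,58,61,62])/1000,np.array([21,17.5,16,13,9,4,0])/1000)
s=least_squares(f,Q[:,:2].mean(0),loss="soft_l1",f_scale=.003)
print("plinth",np.round(pl,4),"egg",s.x.round(4),m.sum(),"off mm",((s.x-pl[:2])*1000-[0,1.4]).round(1),"ztop",Q[:,2].max())
# white flange pixels
cv2.imwrite(f"pics/{sys.argv[1]}.png",cv2.resize(c["frame"][130:210,160:280],None,fx=6,fy=6,interpolation=2))
E
python3 look.py c
```

```text
time: 3.55
eef_pos: [0.529, -0.0724, 0.0403]
tcp_rot: [0.87, 0.493, -0.0, 0.0]
contact_force: [0.1, 0.5, 1.0]
opening: -0.001
finger_force: 0.1
shift [ 0.7  0.4 -0.7] turn 0.02 eef [ 0.529  -0.0724  0.0403] yaw 59.02 t 3.55 open -0.0013652078202380591 F [0.09 0.53 1.02]
plinth [ 5.01200e-01 -1.18500e-01  5.79211e+01  3.48000e-02  6.50000e+02] egg [0.5164 0.1284] 120 off mm [ 15.2 245.6] ztop 0.09915698253228133
```

View pics/c.png

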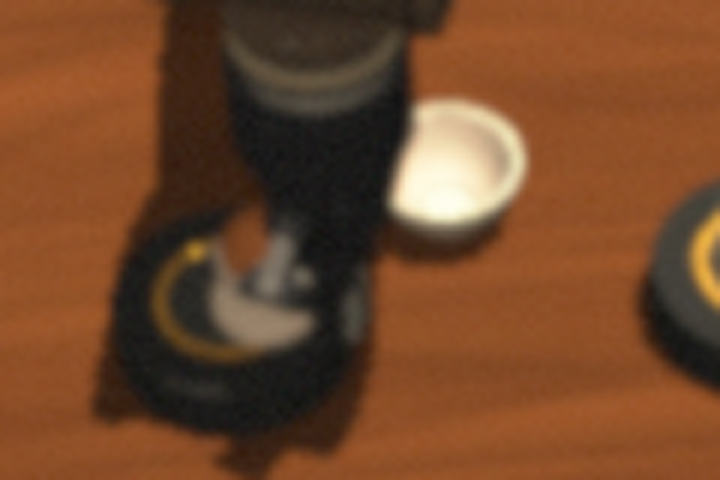

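The cup's flange bottom has moved to about (262,325), still upright, with no plinth motion. I'll continue, stop a few mm short, then back off to measure.

```bash
sed -i 's/P\[...,1\]-.107/P[...,1]+.107/' look.py
python3 -m crank '[[[-2,0,0],0,255],[[-4,0,0],0,255],[[-6,0,0],0,255],[[-8,0,0],0,255],[[-10,0,0],0,255],[[-12,0,0],0,255],[[-14,0,0],0,255],[[-14,0,0],0,255]]'; python3 go.py 41 0.041
python3 -m crank '[[[5,0,0],0,255],[[20,0,0],0,255],[[45,0,-30],0,255],[[80,0,-75],0,255],[[115,0,-115],0,255],[[150,0,-115],0,255],[[150,0,-115],0,255]]'; python3 look.py d
python3 - <<'E'
from meas import *
c=read_camera("top");P=cloud(c);print(plinth(P,(.502,-.119)),cup(P,(.505,-.115)))
E
```

```text
time: 4.4
eef_pos: [0.5216, -0.0845, 0.0403]
tcp_rot: [0.87, 0.493, -0.0, -0.0]
contact_force: [0.2, -0.6, -0.2]
opening: -0.002
finger_force: 0.0
shift [ 0.8  0.5 -0.7] turn 0.01 eef [ 0.5216 -0.0845  0.0403] yaw 59.01 t 4.4 open -0.001630639666413379 F [ 0.17 -0.56 -0.21]
time: 5.1
eef_pos: [0.6027, 0.0489, 0.1591]
tcp_rot: [0.869, 0.495, 0.004, 0.002]
contact_force: [-0.9, 0.1, 0.4]
opening: 0.006
finger_force: 0.0
plinth [ 5.02800e-01 -1.18200e-01  5.62932e+01  3.48000e-02  7.46000e+02] egg [ 0.5055 -0.1142] 124 off mm [2.7 2.6] ztop 0.09963131112072066
(0.5003025207519531, -0.12021812438964843, 54.81209182739258, np.float64(0.03506767474770551), np.int64(851)) (array([ 0.50275214, -0.11564035]), 170, np.float64(0.002916097822855544))
```

View pics/d.png

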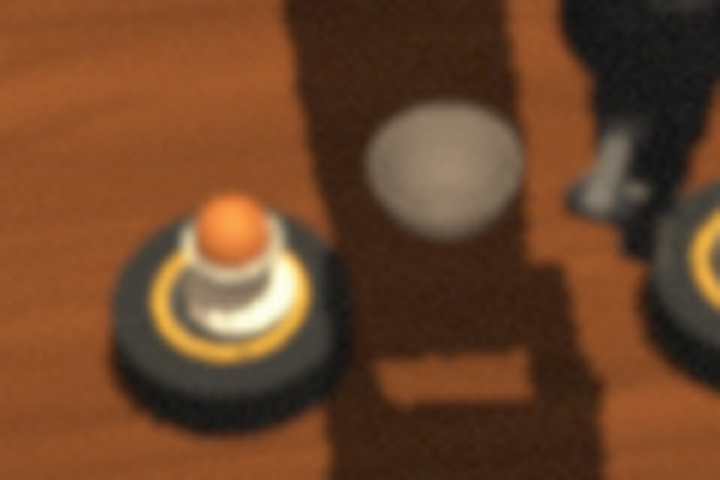

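The cup is upright and about 4 mm short, at offset (2.5, 3.4) mm by both cameras; the plinth hasn't moved. One last tap should bring the finger centre to 36 mm.

```bash
python3 -m crank '[[[-35,0,0],0,255],[[-70,0,0],0,255],[[-105,0,40],0,255],[[-125,0,80],0,255],[[-130,0,105],0,255],[[-130,0,115],0,255],[[-130,0,115],0,255],[[-130,0,115],0,255]]'; python3 go.py 36 0.041
```

```text
time: 6.0
eef_pos: [0.533, -0.0671, 0.0412]
tcp_rot: [0.87, 0.493, 0.001, 0.001]
contact_force: [0.7, 0.3, 0.5]
opening: -0.006
finger_force: 0.0
shift [-25.   -0.4   0.2] turn 0.03 eef [ 0.533  -0.0671  0.0412] yaw 59.03 t 6.0 open -0.006043409857035891 F [0.66 0.29 0.52]
```

```bash
python3 -m crank '[[[-7,0,0],0,255],[[-13,0,0],0,255],[[-17,0,0],0,255],[[-19,0,0],0,255],[[-20.5,0,0],0,255],[[-22,0,0],0,255],[[-23.5,0,0],0,255],[[-24.2,0,0],0,255],[[-24.2,0,0],0,255]]'; python3 go.py 36 0.041
python3 -m crank '[[[-20,0,0],0,255],[[-5,0,0],0,255],[[25,0,-30],0,255],[[60,0,-75],0,255],[[95,0,-115],0,255],[[130,0,-115],0,255],[[130,0,-115],0,255],[[130,0,-115],0,255]]'; python3 look.py e
python3 - <<'E'
from meas import *
c=read_camera("top");P=cloud(c);print(plinth(P,(.502,-.119)),cup(P,(.502,-.118)),cup(P,(.5133,.1265)))
a=cv2.imread("pics/e.png");t=cv2.resize(c["frame"][180:250,190:350],(640,280),interpolation=2)
cv2.imwrite("pics/f.png",np.vstack([a[130:440,:640],t]))
E
```

```text
time: 6.9
eef_pos: [0.5197, -0.0879, 0.0404]
tcp_rot: [0.87, 0.493, 0.0, 0.0]
contact_force: [0.7, 0.4, 1.8]
opening: 0.003
finger_force: 0.3
shift [-0.3  0.3 -0.6] turn 0.02 eef [ 0.5197 -0.0879  0.0404] yaw 59.02 t 6.9 open 0.0025421972011489716 F [0.66 0.45 1.77]
time: 7.7
eef_pos: [0.5866, 0.0249, 0.1551]
tcp_rot: [0.87, 0.494, -0.0, -0.0]
contact_force: [-0.6, -0.5, -0.6]
opening: -0.0
finger_force: 0.0
plinth [ 5.03300e-01 -1.18900e-01  5.61471e+01  3.49000e-02  8.18000e+02] egg [ 0.4921 -0.1363] 113 off mm [-11.2 -18.9] ztop 0.09733423172627431
(0.5001482543945313, -0.11988846588134766, 54.94385528564453, np.float64(0.034987355870216466), np.int64(846)) (array([ 0.48902405, -0.13764498]), 170, np.float64(0.0026148840647227225)) (array([0.52278952, 0.12702426]), 4, np.float64(0.0004489185641441677))
```

View pics/f.png

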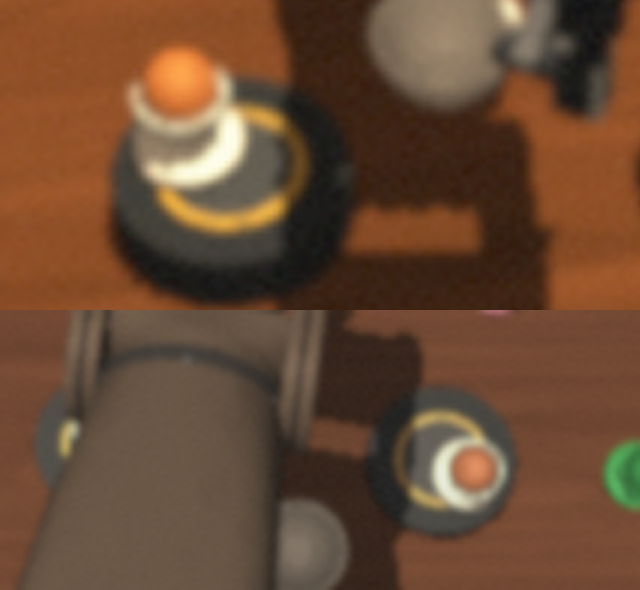

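That overshoot was my own mistake: the first retreat row was relative to the new call's start, so it pushed the cup 20 mm further. The cup is still upright on the plinth, now at offset (−11,−18.5) mm; the plinth hasn't moved. I'll tap it back from the opposite side, retreating with signs checked.

```bash
python3 go.py -76 0.15;  python3 -m crank '[[[-40,0,0],0,255],[[-85,0,0],0,255],[[-130,0,0],0,255],[[-175,0,0],0,255],[[-210,0,0],0,255],[[-235,0,0],0,255],[[-243,0,0],0,255],[[-243,0,0],0,255]]'; python3 go.py -76 0.041
```

```text
shift [-241.7    1.4    4.3] turn 0.02 eef [0.5854 0.0236 0.1539] yaw 59.02 t 7.8 open 0.00085391733692542 F [-0.06 -0.83 -0.09]
time: 8.6
eef_pos: [0.4603, -0.1855, 0.1545]
tcp_rot: [0.871, 0.491, -0.0, -0.001]
contact_force: [-0.3, 0.7, 0.7]
opening: 0.001
finger_force: 0.0
shift [  2.    1.1 113.5] turn -0.18 eef [ 0.4603 -0.1855  0.1545] yaw 58.82 t 8.6 open 0.0011436226545610258 F [-0.31  0.68  0.74]
```

```bash
python3 -m crank '[[[1,1,30],0,255],[[1,1,60],0,255],[[1,1,90],0,255],[[1,1,106],0,255],[[1,1,113],0,255],[[1,1,113],0,255],[[1,1,113],0,255]]'; python3 go.py -40 0.041
```

```text
time: 9.3
eef_pos: [0.4637, -0.1843, 0.0431]
tcp_rot: [0.87, 0.493, 0.0, 0.001]
contact_force: [-0.0, -0.2, 0.5]
opening: 0.001
finger_force: 0.0
shift [35.2 -1.3  2.1] turn 0.06 eef [ 0.4637 -0.1843  0.0431] yaw 59.06 t 9.3 open 0.0012315941045138014 F [-0.01 -0.22  0.51]
```

```bash
python3 -m crank '[[[5,0,2],0,255],[[10,0,2],0,255],[[13,0,2],0,255],[[15,0,2],0,255],[[17,0,2],0,255],[[19,0,2],0,255],[[21,0,2],0,255],[[23,0,2],0,255],[[25,0,2],0,255],[[25,0,2],0,255]]'; python3 go.py -40 0.041;  python3 -m crank '[[[2,0,0],0,255],[[4,0,0],0,255],[[6,0,0],0,255],[[8,0,0],0,255],[[9.5,0,0],0,255],[[9.5,0,0],0,255]]'; python3 go.py -40 0.041
```

```text
time: 10.3
eef_pos: [0.4759, -0.1628, 0.0404]
tcp_rot: [0.87, 0.493, 0.0, 0.0]
contact_force: [-0.3, 1.1, 0.1]
opening: -0.001
finger_force: 0.1
shift [10.4 -0.7 -0.6] turn 0.02 eef [ 0.4759 -0.1628  0.0404] yaw 59.02 t 10.3 open -0.001219787614268366 F [-0.31  1.06  0.11]
time: 10.9
eef_pos: [0.4807, -0.1545, 0.0403]
tcp_rot: [0.87, 0.493, 0.0, -0.0]
contact_force: [0.0, 0.2, 0.1]
opening: -0.001
finger_force: 0.0
shift [ 0.9 -0.5 -0.7] turn 0.03 eef [ 0.4807 -0.1545  0.0403] yaw 59.03 t 10.9 open -0.0005872648121383308 F [0.05 0.17 0.13]
```

```bash
python3 -m crank '[[[-5,0,0],0,255],[[-20,0,0],0,255],[[-40,0,-30],0,255],[[-60,0,-70],0,255],[[-60,30,-110],0,255],[[-60,70,-110],0,255],[[-60,110,-110],0,255],[[-60,150,-110],0,255],[[-60,150,-110],0,255]]'; python3 look.py g
python3 - <<'E'
from meas import *
c=read_camera("top");P=cloud(c);print(plinth(P,(.502,-.119)),cup(P,(.498,-.124)),cup(P,(.5133,.1265)))
a=cv2.imread("pics/g.png");t=cv2.resize(c["frame"][180:250,190:350],(640,280),interpolation=2)
cv2.imwrite("pics/h.png",np.vstack([a[130:440,:640],t]))
E
```

```text
time: 11.8
eef_pos: [0.5808, -0.286, 0.1494]
tcp_rot: [0.87, 0.492, 0.0, 0.001]
contact_force: [-1.0, 0.7, -1.1]
opening: 0.0
finger_force: 0.0
plinth [ 5.02500e-01 -1.18100e-01  5.61396e+01  3.46000e-02  7.71000e+02] egg [ 0.5012 -0.1217] 117 off mm [-1.3 -5. ] ztop 0.09898034011775647
(0.49997528076171877, -0.1202655029296875, 54.803466796875, np.float64(0.03501491947788902), np.int64(854)) (array([ 0.49790486, -0.12321588]), 168, np.float64(0.0027240262597843963)) (array([0.51372059, 0.12679858]), 162, np.float64(0.0028086193764766685))
```

View pics/h.png

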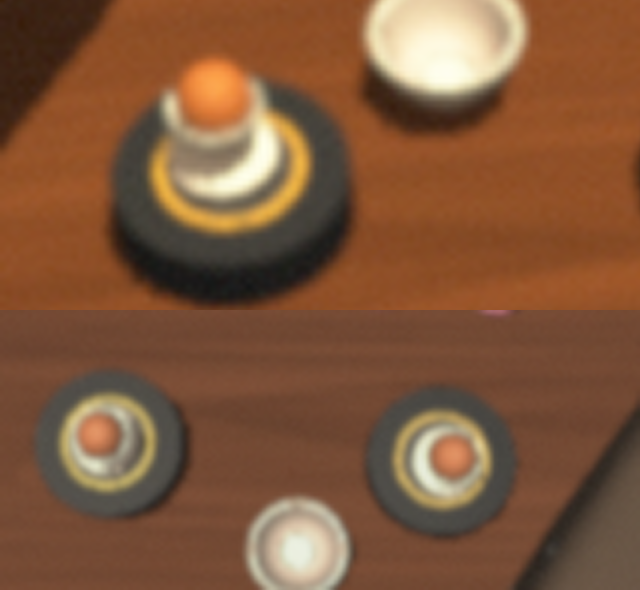

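The cup stands upright and is nearly centred, with offset (−1.8,−4.2) mm in both views. The other plinth and cup are unchanged. One last tap of 4.5 mm.

```bash
python3 -m crank '[[[0,-40,0],0,255],[[0,-80,0],0,255],[[0,-120,0],0,255],[[0,-150,0],0,255],[[0,-150,35],0,255],[[10,-150,75],0,255],[[30,-150,103],0,255],[[38,-150,110],0,255],[[40,-150,110],0,255],[[40,-150,110],0,255]]'; python3 go.py -36.2 0.041
```

```text
time: 12.9
eef_pos: [0.471, -0.1723, 0.0419]
tcp_rot: [0.87, 0.493, 0.001, 0.001]
contact_force: [0.3, 0.7, -1.3]
opening: -0.001
finger_force: 0.0
shift [24.9 -1.4  0.8] turn 0.07 eef [ 0.471  -0.1723  0.0419] yaw 59.07 t 12.9 open -0.001148004938035296 F [ 0.29  0.71 -1.27]
```

Push in one call; the retreat will be its own rows relative to the pushed pose (negative x only).

```bash
python3 -m crank '[[[7,0,0],0,255],[[13,0,0],0,255],[[17,0,0],0,255],[[19,0,0],0,255],[[20.5,0,0],0,255],[[22,0,0],0,255],[[23.5,0,0],0,255],[[24.6,0,0],0,255],[[24.6,0,0],0,255]]'; python3 go.py -36.2 0.041; python3 -m crank '[[[-5,0,0],0,255],[[-20,0,0],0,255],[[-40,0,-30],0,255],[[-60,0,-70],0,255],[[-60,30,-110],0,255],[[-60,70,-110],0,255],[[-60,110,-110],0,255],[[-60,150,-110],0,255],[[-60,150,-110],0,255]]'; python3 look.py i
python3 - <<'E'
from meas import *
c=read_camera("top");P=cloud(c);print(plinth(P,(.502,-.119)),cup(P,(.5,-.12)),cup(P,(.5133,.1265)))
a=cv2.imread("pics/i.png");t=cv2.resize(c["frame"][180:250,190:350],(640,280),interpolation=2)
cv2.imwrite("pics/j.png",np.vstack([a[130:440,:640],t]))
E
```

```text
time: 13.8
eef_pos: [0.4831, -0.1508, 0.0403]
tcp_rot: [0.87, 0.493, 0.0, 0.0]
contact_force: [-0.1, 0.3, 0.4]
opening: -0.001
finger_force: 0.2
shift [ 0.3 -0.7 -0.7] turn 0.02 eef [ 0.4831 -0.1508  0.0403] yaw 59.02 t 13.8 open -0.0010431314184577167 F [-0.11  0.3   0.4 ]
time: 14.7
eef_pos: [0.5831, -0.282, 0.1493]
tcp_rot: [0.87, 0.492, 0.0, 0.0]
contact_force: [0.2, 0.4, 0.0]
opening: 0.001
finger_force: 0.0
plinth [ 5.02900e-01 -1.18700e-01  5.60899e+01  3.47000e-02  7.64000e+02] egg [ 0.5024 -0.1178] 124 off mm [-0.5 -0.5] ztop 0.09859991001856294
(0.5002477111816406, -0.11988910675048828, 54.89792251586914, np.float64(0.03491057006383096), np.int64(849)) (array([ 0.49999319, -0.11950994]), 168, np.float64(0.002793799869447074)) (array([0.51379419, 0.12664204]), 161, np.float64(0.0026234382557278352))
```

View pics/j.png

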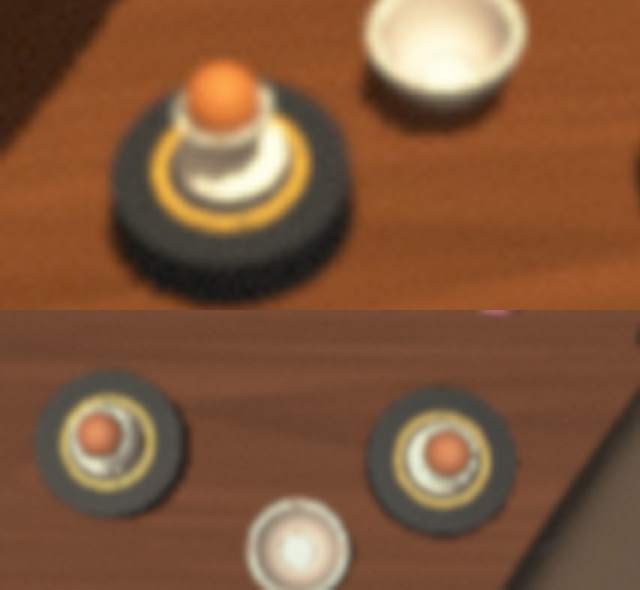

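Cup_a is upright in its ring, at (235,165) in the scene crop and (445,457) in the top crop. Its offset is under 1 mm in both views, and nothing else has moved.

```bash
python3 -c "
from plant import ctrl
print(ctrl.sign_off())"
```

```text
the job is handed in; nothing more can be done
None
```

Cup_a stands upright in its brass ring, within about 1 mm of centre by both cameras, and the job was handed in at about 15 s; one mistyped row pushed it some 20 mm too far, so I tapped it back from the other side, and the plinths and cup_b did not move.

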